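# Load the stopper steriliser and hold its dead-man plunger

### The job

Drop the two bottle stoppers shank down into the wells of the white steriliser, each in the well that fits it, so that both sit fully home. Then press the steriliser's spring plunger halfway down, until its top is level with the tops of the two guard lugs beside it, never pushing it through to the bottom, and finish while still holding it there with the gripper. Leave everything else on the counter where it stands.

Things in the scene. Friction and masses are not known exactly. Their poses are not given: they have to be found in the camera images.
- steriliser: White plastic countertop block, fixed to the counter, 130 (x) x 270 (y) x 55 (z) mm; origin at the centre of its underside, z up, its long side along its own y. Flat deck 55 mm up. Along the deck's middle line, at own y = +90 mm the large well, at +15 mm the small well, at -85 mm the spring plunger, which stands between two grey guard lugs.
- small_well (a point): Centre of the mouth of the small well, at deck height: a round blind bore 26 mm across, 32 mm deep, straight down.
- large_well (a point): Centre of the mouth of the large well, at deck height: a round blind bore 34 mm across, 32 mm deep, straight down.
- plunger_top (a point): Centre of the top face of the plunger's round flat steel cap (42 mm across, 8 mm thick); moves with it. At rest it is 42 mm above the deck (97 mm above the counter).
- guard_level (a point): The point on the plunger's axis at the height of the guard lugs' flat tops, 32 mm above the deck (87 mm above the counter). The lugs are 24 (x) x 8 (y) mm upright blocks centred 34 mm either side of the plunger's axis along the steriliser's y. The plunger's top is level with them when pressed 10 mm.
- plunger (a joint): Downward travel of the plunger in m: 0 at rest, 0.010 halfway (top level with the lugs), 0.020 at the bottom stop. Spring return: about 4 N to start it, 9 N at halfway, 14 N at the bottom (500 N/m); springs back up when let go. It is a three-position enabling switch: on only around halfway.
- small_stopper: Loose bottle stopper standing upright on its shank, 62 mm tall, about 45 g: grey round shank 22 mm across and 26 mm long with a chamfered foot, above it a pale wooden cylindrical head 36 mm across and 36 mm tall. Origin at the centre of the shank's foot, z up along its axis. Fits the small well; home, the head's underside rests on the deck.
- large_stopper: Like the small stopper, 62 mm tall, about 75 g, but shank 30 mm across (26 mm long) and wooden head 46 mm across (36 mm tall). Origin at the centre of the shank's foot, z up. Fits only the large well; home, the head's underside rests on the deck.
- drying_stand: Wooden drying stand, fixed: board 360 (x) x 110 (y) x 20 mm with four upright dowel pegs 12 mm thick and 120 mm tall in a row along its x. Origin at the centre of its underside. Leave alone.
- bottle_a: Bystander: green glass bottle upside down on a peg of the stand, 66 mm across, 200 mm tall. Origin at its mouth (lower end).
- bottle_b: Bystander: clear glass bottle upside down on a peg of the stand, 72 mm across, 180 mm tall. Origin at its mouth (lower end).
- cup: Bystander: squat grey stoneware cup without handle, 76 mm across, 65 mm tall. Origin at the centre of its underside.
- tin: Bystander: closed aluminium tin with press lid, 92 mm across, 100 mm tall. Origin at the centre of its underside.
- scoop: Bystander: clear plastic scoop, a trough 85 x 60 x 35 mm with a rod handle reaching 138 mm along its -x. Origin under the trough's centre.
Mind the look-alikes: they are no part of the job. Leave any blue or yellow look-alike of the small_stopper alone.

How it is judged:
By the outcome, as a careful person would: the job done as asked, in the order asked, and still so for the second after the job is handed in, while the arm keeps its last pose, push and grip.
It also fails if it takes over 70 s, if anything falls off the work surface, if the arm or the gripper's body presses on something with over 40 N, if the wrist force passes 120 N, or if a joint passes its speed limit or range.

### The arm

A 6-joint arm with a two-finger parallel gripper is mounted at the origin on the work surface. World frame = base frame: x ahead of the robot, y to its left, z up, the work surface at z = 0. Lengths are in m, angles in rad, forces in N, time in s.
With the tool pointing down it reaches from about 0.375 to 0.9 m from the base axis. Payload 3.1 kg.
Tool frame: the origin (TCP) lies on the centre line of the jaws, within the pads' length; the fingertips stand robot.tip_reach ahead of it and the grasp point (between the pads) lies 8 mm behind it (robot.tip_reach is the distance from the TCP to the fingertips, in m); z points along the fingers, y is the line along which they close (so a half turn about z gives the same grasp; the last joint's range is limited). The gripper opens to 87 mm and grips with 3 to 60 N. Pads are 19 mm wide; open, the fingers measure 117 mm over their backs; the gripper's body (75 mm by 190 mm) begins 51 mm behind the grasp point.
Start: joints at [0.985, 0.527, 1.433, -0, 1.181, -0.178], TCP at [0.248, 0.574, 0.234] pointing down, gripper open.
Joint ranges: [-3.08, 3.08], [-0.75, 2.2], [0.22, 2.44], [-1.43, 4.57], [0, 2.65], [-2.85, 2.85]. Speed limits (rad/s): [2.79, 2.79, 3.14, 3.14, 3.14, 3.14].

### API

Orientations are given as a unit quaternion [x, y, z, w].
In Python, from rig import robot gives the robot as it stands.
- The arm moves only by the tool jog_arm, never from a script. Its argument "motion" is one flat list of numbers, 7 for each row, row after row: the shift along the tool's x, y, z scaled (see below), then the turn, a rotation vector about the tool's x, y, z scaled (see below), then the gripper's target within -1 to 1 (shut at 1, half-way at 0, fully open at -1). In form: [x, y, z, rx, ry, rz, hand, x, y, z, rx, ry, rz, hand, ...]. A call has 1 to 12 rows; each row shifts and turns the commanded pose from where the row before left it, along the tool's axes as they then stand; what a row does not reach is not made up. The controller multiplies each number of a shift by 4 cm and each number of a turn by 4 degrees. A row lasts 1/8 s, in which the tool goes at most 62.5 mm and 10.7 degrees, less where a joint would pass 70% of its speed; a pose out of reach is approached as far as the arm can. A call with a number of a shift or a turn outside -1 to 1 is refused whole. A call with a gripper value outside its range is refused whole. The fingers move at their own pace and stop on an object; "grip_force" is the grip in N (left out, the last holds). Time passes only in rows, so rows that do not move let the fingers close. It gives the time, the measured TCP pose, the force, the opening and the grip force at its end, in the units of the state.
- robot.get_obs(): the state, without advancing time (a new reading comes with each control period).
- robot.camera(name): name is "scene" or "top" or "wrist"; returns the picture (420x560x3 uint8, blue, green, red); there is no depth.
- robot.calibration(name): a dict with "fx", "fy", "cx", "cy" (pixels), "R" (3x3) and "t" (3): a world point X has camera coordinates R X + t; the wrist camera has in their place "T_tool_cam" (4x4, takes a point from camera to tool coordinates, whose origin is the TCP and whose axes are the flange's). Camera axes: x right, y down, z forward; pixel columns grow to the right and rows downward; lengths in m; the calibration is good to about 2 mm. A picture is of the moment at which its call begins: read the wrist's pose just before it. calibration takes no time and is no camera call.
- robot.hand_in(): hands the job in; it is judged then, once.
The state is a dict: "time": time; "q": joint angles; "joint_velocities": joint speeds; "joint_torque": joint torques, N m; "position": TCP position; "tool_rot": TCP orientation; "ft_force": force on the tool from outside, world axes, zero at the start; "moment": the same for the moment, N m; "grip_width": finger opening in m; "grip_force": force on a finger pad.
Only numpy, scipy, OpenCV 4.12 (cv2) and the standard library are available. Lean on these libraries where they do the work, as an engineer would, in place of code of your own. Each camera call takes 0.05 s, during which the arm holds its last target. There are 200 camera calls.

## Working session

There is one attempt and no reset: what is moved stays moved. The work goes in short steps, Python scripts to look and compute and a tool call to move; the robot and the scene stay as the last step left them, time stands still between calls to the robot, and variables do not carry over. Pictures are saved under pics/ and viewed, at most 10 in all, crops included, and the job is handed in when it is done.

Besides the shell and the picture viewer there is one more tool, called after "Call:" in YAML: its name, and indented under it one key for each argument. jog_arm: Moves the arm, as the interface text tells. Shifts and turns lie within -1 to 1; 1 stands for 4 cm of shift or 4 degrees of turn. Its arguments: {"type":"object","properties":{"motion":{"type":"array","items":{"type":"number"}},"grip_force":{"type":"number"}},"required":["motion"]}

```bash
mkdir -p pics; python3 - <<'E'
from rig import robot
import cv2
o=robot.get_obs()
for k in("time","position","tool_rot","ft_force","grip_width"):print(k,o[k])
print(robot.tip_reach)
for n in("top","scene"):
    cv2.imwrite(f"pics/{n}0.png",robot.camera(n)); print(robot.calibration(n))
print(robot.calibration("wrist"))
E
```

```text
time 0.0
position [0.24742243 0.57315625 0.23257391]
tool_rot [ 2.02472657e-01  9.79287320e-01 -1.00226338e-03 -4.04356409e-04]
ft_force [ 0.35812948 -0.56130587  0.34700657]
grip_width 0.08666992354030355
0.011
{'fx': 395.12663958749994, 'fy': 395.12663958749994, 'cx': 275.1275909036527, 'cy': 210.49113863754752, 'R': array([[ 0.02801958, -0.99952708, -0.01266962],
       [-0.99263449, -0.02632744, -0.1182524 ],
       [ 0.11786292,  0.01588969, -0.99290274]]), 't': array([0.01462611, 0.5733581 , 1.3002505 ])}
{'fx': 407.7650464641183, 'fy': 407.7650464641183, 'cx': 278.57441265400263, 'cy': 215.43591751481998, 'R': array([[ 0.10578588,  0.99431749,  0.01191923],
       [ 0.72511833, -0.06893235, -0.68516549],
       [-0.68045041,  0.08112369, -0.72828991]]), 't': array([-0.05678649, -0.34972354,  1.48537058])}
{'fx': 316.7224032445195, 'fy': 316.7224032445195, 'cx': 281.29098509505724, 'cy': 214.6829997785798, 'T_tool_cam': array([[ 7.04163360e-04, -9.54434429e-01, -2.98419881e-01,
         8.32449161e-02],
       [ 9.99999748e-01,  6.98444173e-04,  1.25809369e-04,
         7.76911934e-04],
       [ 8.83528336e-05, -2.98419895e-01,  9.54434680e-01,
        -1.50314514e-01],
       [ 0.00000000e+00,  0.00000000e+00,  0.00000000e+00,
         1.00000000e+00]])}
```

View pics/top0.png

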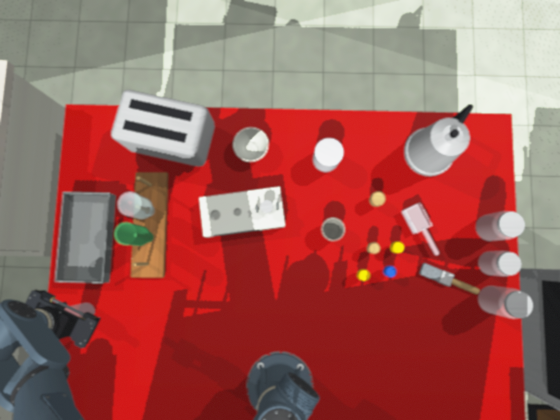

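View pics/scene0.png

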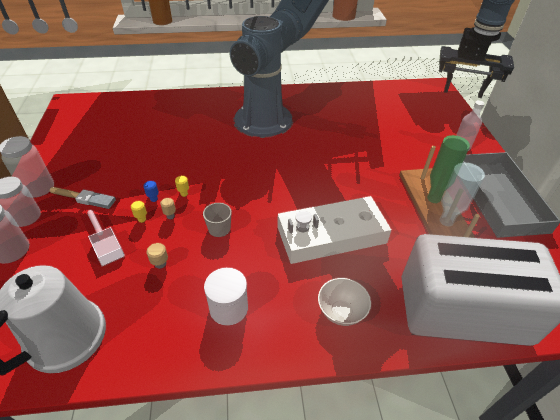

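Top picture: the steriliser is centred near (242,212), with its wells at (214,213) and (237,212) and its plunger near (268,207). The wooden-headed candidates are (377,199), which looks larger, and (374,248), which looks smaller. The look-alikes are yellow (398,247), yellow (363,275) and blue (390,271). I'll confirm with an enlarged crop.

```bash
cat > h.py <<'E'
import numpy as np,cv2
from scipy.spatial.transform import Rotation as Ro
from rig import robot
def cam(n,o=None):
    c=robot.calibration(n)
    K=np.array([[c["fx"],0,c["cx"]],[0,c["fy"],c["cy"]],[0,0,1]])
    if n=="wrist":
        T=np.eye(4);T[:3,:3]=Ro.from_quat(o["tool_rot"]).as_matrix();T[:3,3]=o["position"]
        M=np.linalg.inv(T@c["T_tool_cam"]);return K,M[:3,:3],M[:3,3]
    return K,np.array(c["R"]),np.array(c["t"])
def px2w(k,u,v,z):
    K,R,t=k;C=-R.T@t;d=R.T@np.linalg.inv(K)@[u,v,1];return C+d*(z-C[2])/d[2]
def w2px(k,X):
    K,R,t=k;p=K@(R@np.array(X)+t);return p[:2]/p[2]
def tool(o,w): # world delta -> tool axes, in move units
    return Ro.from_quat(o["tool_rot"]).inv().apply(w)/0.04
E
python3 - <<'E'
import cv2,numpy as np
t=cv2.imread("pics/top0.png");s=cv2.imread("pics/scene0.png")
a=cv2.resize(t[180:290,190:300],(400,400),interpolation=cv2.INTER_CUBIC)
b=cv2.resize(t[185:285,340:440][:,:],(400,400),interpolation=cv2.INTER_CUBIC)
cv2.imwrite("pics/crop1.png",np.hstack([a,b]))
from h import *
k=cam("top")
for n,u,v,z in[("big",377,199,.062),("small",374,248,.062),("lw",214,213,.055),("sw",237,212,.055),("pl",268,207,.097)]:print(n,px2w(k,u,v,z))
E
```

```text
big [ 0.61661705 -0.30587308  0.062     ]
small [ 0.45493239 -0.29575069  0.062     ]
lw [0.55646794 0.23305631 0.055     ]
sw [0.56185127 0.15657387 0.055     ]
pl [0.57599201 0.05251827 0.097     ]
```

View pics/crop1.png

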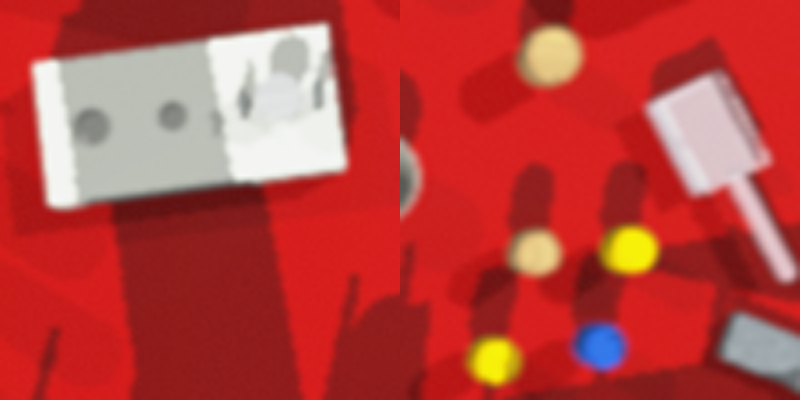

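The crop confirms it. The large head at (378,199) is about 47 mm across and the small wooden one at (373.7,248) about 39 mm. The yellow (398,247), yellow (363,275) and blue (390,271) ones are look-alikes and stay put. Wells are at (215.3,214.6) and (237.3,211.6), and the cap is at (266.5,207). The steriliser is yawed about +9°, so I'll turn the tool so its closing axis lies at about 9°, lifting slightly as I go.

Call:
jog_arm:
  motion: [0,0,-0.1,0,0,1,-1,0,0,-0.1,0,0,1,-1,0,0,-0.1,0,0,1,-1,0,0,-0.1,0,0,1,-1,0,0,-0.1,0,0,1,-1,0,0,0,0,0,1,-1,0,0,0,0,0,1,-1,0,0,0,0,0,1,-1,0,0,0,0,0,1,-1,0,0,0,0,0,1,-1,0,0,0,0,0,1,-1,0,0,0,0,0,1,-1]
  grip_force: 15

```text
time: 1.6
position: [0.2476, 0.5734, 0.2529]
tool_rot: [0.584, 0.812, -0.001, 0.0]
ft_force: [-0.0, -0.4, -0.7]
grip_width: 0.0872
grip_force: 0.0
```

```bash
python3 - <<'E'
from h import *
k=cam("top")
P={n:px2w(k,u,v,z) for n,u,v,z in[("big",378,199,.062),("small",373.7,248,.062),("lw",215.3,214.6,.055),("sw",237.3,211.6,.055),("pl",266.5,207,.097)]}
for n in P:print(n,P[n])
d=P["lw"]-P["pl"];print(np.degrees(np.arctan2(-d[0],d[1])),np.linalg.norm(d[:2]),np.linalg.norm((P["lw"]-P["sw"])[:2]))
o=robot.get_obs();R=Ro.from_quat(o["tool_rot"]).as_matrix();print(o["position"],R[:,1])
E
```

```text
big [ 0.6167032  -0.30916779  0.062     ]
small [ 0.45490538 -0.29477643  0.062     ]
lw [0.55123253 0.22847676 0.055     ]
sw [0.56321639 0.15562772 0.055     ]
pl [0.57586442 0.05734967 0.097     ]
8.190849515027235 0.17289075216689398 0.07382815506201038
[0.24758587 0.57336505 0.25294841] [ 0.94830965  0.31734462 -0.0010957 ]
```

Call:
jog_arm:
  motion: [0,0,0,0,0,0.9,-1,0,0,0,0,0,0.9,-1,0,0,0,0,0,0.8,-1,-1,0,0,0,0,0,-1,-1,0.2,0,0,0,0,-1,-1,0.2,0,0,0,0,-1,-1,0.2,0,0,0,0,-1,-1,0.3,0,0,0,0,-1,-1,0.6,0,0,0,0,-1,-1,0.6,0,0,0,0,-1,-1,0.6,0,0,0,0,-1,-1,0.6,0,0,0,0,-1]

```text
time: 3.1
position: [0.4306, 0.235, 0.2533]
tool_rot: [0.655, 0.756, -0.0, -0.0]
ft_force: [-0.5, 0.4, 0.6]
grip_width: 0.0869
grip_force: 0.0
```

Call:
jog_arm:
  motion: [-1,0.6,0,0,0,0,-1,-1,0.6,0,0,0,0,-1,-1,0.6,0,0,0,0,-1,-0.3,0.6,0,0,0,0,-1,0,0,0,0,0,0,-1,0,0,0,0,0,0,-1]

```text
time: 3.85
position: [0.5424, 0.1199, 0.253]
tool_rot: [0.654, 0.756, -0.001, -0.001]
ft_force: [-0.5, 0.7, -0.0]
grip_width: 0.0869
grip_force: 0.0
```

```bash
python3 - <<'E'
from h import *
o=robot.get_obs();im=robot.camera("wrist");cv2.imwrite("pics/w1.png",im);np.save("w1.npy",np.r_[o["position"],o["tool_rot"]])
print(o["position"],Ro.from_quat(o["tool_rot"]).as_matrix()[:,1])
k=cam("wrist",o)
for X in([.5512,.2285,.055],[.5632,.1556,.055],[.5759,.0573,.097]):print(w2px(k,X))
E
```

```text
[0.54242961 0.11991857 0.25295388] [ 0.98963354  0.143592   -0.00260545]
[305.77084292  92.61885333]
[305.45580074 164.58696762]
[304.57592699 263.65901755]
```

View pics/w1.png

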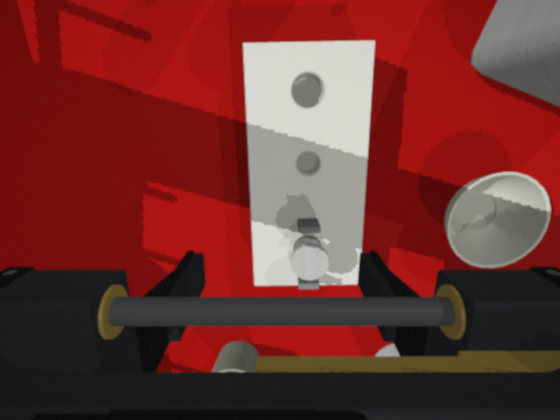

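Wrist picture: large well at (308,90), small well at (308,163), cap at (310,259), lugs at (308,225) and (308,284). I'll refine the wells to sub-pixel in code and work out the move to the small stopper.

```bash
cat >> h.py <<'E'
def blob(im,u,v,r,f):
    u0,v0=int(u)-r,int(v)-r;m=f(im[v0:v0+2*r+1,u0:u0+2*r+1].astype(int)).astype(np.uint8)
    n,l,s,c=cv2.connectedComponentsWithStats(m);i=1+np.argmax(s[1:,4]);return c[i]+[u0,v0],s[i]
E
python3 - <<'E'
from h import *
im=cv2.imread("pics/w1.png");a=np.load("w1.npy");o=dict(position=a[:3],tool_rot=a[3:]);k=cam("wrist",o)
W={}
for n,u,v,r in(("lw",308,90,24),("sw",308,163,18)):
    g=im[v-r:v+r+1,u-r:u+r+1].mean(2);th=(np.percentile(g,5)+np.percentile(g,90))/2
    c,s=blob(im,u,v,r,lambda p:p.mean(2)<th);W[n]=px2w(k,*c,.055);print(n,c,s[2:],W[n])
W["pl"]=px2w(k,310,259,.097);print(W["pl"])
d=W["lw"]-W["sw"];print(np.degrees(np.arctan2(-d[0],d[1])),np.linalg.norm(d[:2]))
d=W["lw"]-W["pl"];print(np.degrees(np.arctan2(-d[0],d[1])),np.linalg.norm(d[:2]))
o=robot.get_obs();print(tool(o,[.455-.5424,-.285-.12,-.05]), tool(o,[.6167-.455,-.309+.285,0]))
E
```

```text
lw [306.82094595  89.5472973 ] [ 32  36 888] [0.55177322 0.23155956 0.055     ]
sw [307.96963124 163.2516269 ] [ 25  24 461] [0.56568244 0.15744004 0.055     ]
[0.58068094 0.06349497 0.097     ]
10.628478954710499 0.07541332828365548
9.759582748031034 0.17053258506846702
[-9.70471421 -3.61950736  1.25301179] [-1.17667116  3.91371543 -0.00909651]
```

Call:
jog_arm:
  motion: [-0.97,-0.36,0.1,0,0,0,-1,-0.97,-0.36,0.1,0,0,0,-1,-0.97,-0.36,0.1,0,0,0,-1,-0.97,-0.36,0.1,0,0,0,-1,-0.97,-0.36,0.1,0,0,0,-1,-0.97,-0.36,0.1,0,0,0,-1,-0.97,-0.36,0.1,0,0,0,-1,-0.97,-0.36,0.1,0,0,0,-1,-0.97,-0.36,0.1,0,0,0,-1,-0.97,-0.36,0.1,0,0,0,-1,0,0,0,0,0,0,-1,0,0,0,0,0,0,-1]

```text
time: 5.4
position: [0.4566, -0.2835, 0.2135]
tool_rot: [0.654, 0.756, 0.0, -0.001]
ft_force: [0.7, 0.7, -0.8]
grip_width: 0.087
grip_force: 0.0
```

```bash
python3 - <<'E'
from h import *
o=robot.get_obs();im=robot.camera("wrist");cv2.imwrite("pics/w2.png",im)
print(o["position"],Ro.from_quat(o["tool_rot"]).as_matrix()[:,1])
k=cam("wrist",o)
p=w2px(k,[.455,-.295,.062]);print("pred",p)
u,v=p.astype(int)
c,s=blob(im,u,v,45,lambda p:(p[...,1]>110)&(p[...,0]>70));print(c,s,px2w(k,*c,.062))
E
```

```text
[ 0.45661114 -0.28354911  0.21352376] [ 9.89601461e-01  1.43835580e-01 -5.23704840e-04]
pred [278.40994389 215.0778961 ]
[281.36395147 212.33015598] [  31   22   36   41 1154] [ 0.45750499 -0.29173482  0.062     ]
```

View pics/w2.png

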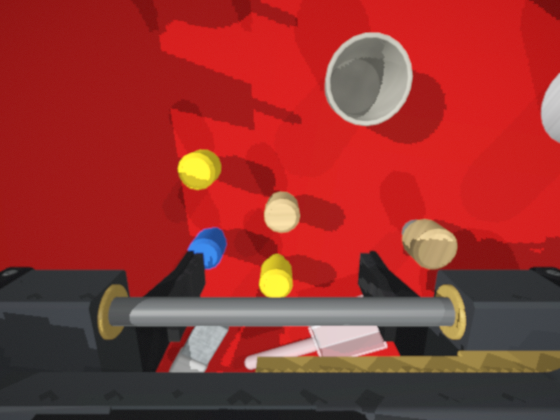

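The small stopper's head blob is at (282,212), with its top disc centred near (282,215). The blue (207,247) and yellow (276,275), (199,169) look-alikes are clear of it, and the cup is far away. Next I compute the descent.

```bash
python3 - <<'E'
from h import *
o=robot.get_obs();k=cam("wrist",o)
P=px2w(k,282,215,.062);print(P)
T=np.array([P[0],P[1],.045]);print(tool(o,T-o["position"]))
X=Ro.from_quat(o["tool_rot"]).as_matrix()
for n,u,v in(("blue",207,247),("y",276,275),("y2",199,169)):
    q=px2w(k,u,v,.062);print(n,((q-T)@X)*1000)
E
```

```text
[ 0.45873521 -0.29423741  0.062     ]
[-0.28212316  0.01080264  4.21449787]
blue [-34.64643064 -77.34338801 -17.00673514]
y [-66.73317675  -6.28722522 -17.079912  ]
y2 [ 46.02069627 -79.41990836 -16.90561497]
```

Call:
jog_arm:
  motion: [-0.28,0.01,0,0,0,0,-0.4,0,0,0.8,0,0,0,-0.4,0,0,0.8,0,0,0,-0.4,0,0,0.8,0,0,0,-0.4,0,0,0.8,0,0,0,-0.4,0,0,0.5,0,0,0,-0.4,0,0,0.5,0,0,0,-0.4,0,0,0,0,0,0,-0.4,0,0,0,0,0,0,-0.4]

```text
time: 6.58
position: [0.4597, -0.2964, 0.0461]
tool_rot: [0.654, 0.756, -0.0, 0.001]
ft_force: [-0.5, -0.4, -0.6]
grip_width: 0.0611
grip_force: 0.0
```

Call:
jog_arm:
  motion: [0,0,0,0,0,0,1,0,0,0,0,0,0,1,0,0,0,0,0,0,1,0,0,0,0,0,0,1,0,0,0,0,0,0,1,0,0,0,0,0,0,1]
  grip_force: 12

```text
time: 7.32
position: [0.4591, -0.2964, 0.0459]
tool_rot: [0.655, 0.756, -0.0, 0.0]
ft_force: [-1.1, 0.3, 4.6]
grip_width: 0.0355
grip_force: 12.0
```

Call:
jog_arm:
  motion: [0,0,-0.3,0,0,0,1,0,0,-0.8,0,0,0,1,0,0,-1,0,0,0,1,0.5,0.2,-0.9,0,0,0,1,1,0.4,0,0,0,0,1,1,0.4,0,0,0,0,1,1,0.4,0,0,0,0,1,1,0.4,0,0,0,0,1,1,0.4,0,0,0,0,1,1,0.4,0,0,0,0,1,1,0.4,0,0,0,0,1,1,0.4,0,0,0,0,1]

```text
time: 8.82
position: [0.5449, 0.0612, 0.1659]
tool_rot: [0.654, 0.756, -0.0, 0.0]
ft_force: [0.8, 0.1, -0.2]
grip_width: 0.0354
grip_force: 12.0
```

Call:
jog_arm:
  motion: [0.8,0.4,0,0,0,0,1,0.4,0.2,0,0,0,0,1,0,0,0,0,0,0,1,0,0,0,0,0,0,1]

```text
time: 9.32
position: [0.5613, 0.1096, 0.1655]
tool_rot: [0.655, 0.756, -0.001, -0.0]
ft_force: [-0.3, 0.3, -0.7]
grip_width: 0.0353
grip_force: 12.0
```

```bash
python3 - <<'E'
from h import *
o=robot.get_obs();im=robot.camera("wrist");cv2.imwrite("pics/w3.png",im)
print(o["position"],o["grip_width"])
k=cam("wrist",o)
print([w2px(k,X) for X in([.5657,.1574,.055],[.552,.2316,.055])])
E
```

```text
[0.56126084 0.10964976 0.16546768] 0.03525967743768116
[array([295.46758392, 162.6598887 ]), array([292.90254763,  61.69492955])]
```

View pics/w3.png

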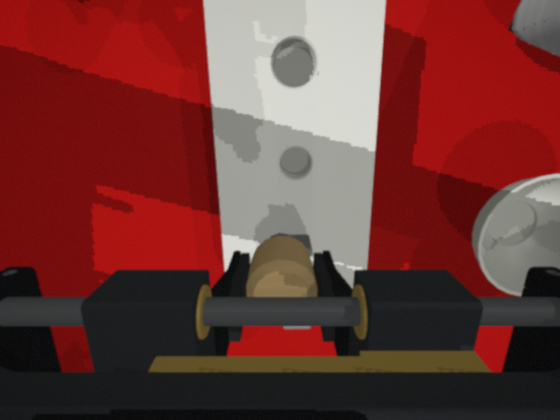

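Wells appear at (295,162) and (294,62), agreeing with the earlier measurement to about 0.5 mm, and the stopper is held centred. Moving over the small well.

Call:
jog_arm:
  motion: [0.6,0.14,0,0,0,0,1,0.51,0.14,0,0,0,0,1,0,0,0.7,0,0,0,1,0,0,0.7,0,0,0,1,0,0,0,0,0,0,1,0,0,0,0,0,0,1]

```text
time: 10.12
position: [0.5672, 0.1562, 0.1103]
tool_rot: [0.655, 0.756, 0.0, 0.0]
ft_force: [0.4, -0.6, 0.4]
grip_width: 0.0355
grip_force: 12.0
```

Call:
jog_arm:
  motion: [-0.02,-0.02,0.2,0,0,0,1,0,0,0.15,0,0,0,1,0,0,0.1,0,0,0,1,0,0,0,0,0,0,1]

```text
time: 10.62
position: [0.5656, 0.1554, 0.0912]
tool_rot: [0.655, 0.756, -0.0, -0.0]
ft_force: [-0.2, 0.0, 0.1]
grip_width: 0.035
grip_force: 12.0
```

Call:
jog_arm:
  motion: [0,0,0.15,0,0,0,1,0,0,0.12,0,0,0,1,0,0,0.08,0,0,0,1,0,0,0,0,0,0,1]

```text
time: 11.12
position: [0.5656, 0.1554, 0.0772]
tool_rot: [0.655, 0.756, -0.0, -0.0]
ft_force: [-0.2, -0.3, -1.0]
grip_width: 0.0353
grip_force: 12.0
```

Call:
jog_arm:
  motion: [0,0,0.04,0,0,0,1,0,0,0,0,0,0,1,0,0,0,0,0,0,-0.4,0,0,0,0,0,0,-0.4,0,0,0,0,0,0,-0.4,0,0,-0.4,0,0,0,-0.4,0,0,-1,0,0,0,-0.4,0,0,-1,0,0,0,-0.6,-1,0,0,0,0,0,-1,-1,0,0,0,0,0,-1,0,0,0,0,0,0,-1]

```text
time: 12.5
position: [0.5783, 0.0738, 0.1734]
tool_rot: [0.656, 0.755, 0.001, 0.001]
ft_force: [0.8, 0.1, -0.5]
grip_width: 0.0854
grip_force: 0.0
```

```bash
python3 - <<'E'
from h import *
o=robot.get_obs();im=robot.camera("wrist");cv2.imwrite("pics/w4.png",im)
print(o["position"],o["ft_force"])
k=cam("wrist",o);print(w2px(k,[.5657,.1574,.091]),w2px(k,[.5657,.1574,.055]))
# next: travel to a viewing point 10mm +y of the large stopper
print(tool(o,np.array([.6167,-.299,.2135])-o["position"]))
E
```

```text
[0.57830764 0.07383133 0.1733602 ] [ 0.79354423  0.12556216 -0.45490035]
[280.33503041 114.00438173] [280.37705508 114.17162285]
[-9.36438792 -0.34912018 -0.99578523]
```

View pics/w4.png

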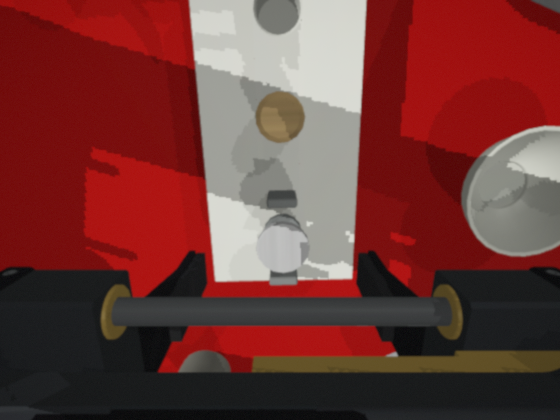

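The small stopper's head is at (280,117), about 50 px wide. That matches the head top at 91 mm, so it is home. Next, the large stopper.

Call:
jog_arm:
  motion: [0,0,-0.9,0,0,0,-1,-1,-0.04,0,0,0,0,-1,-1,-0.04,0,0,0,0,-1,-1,-0.04,0,0,0,0,-1,-1,-0.04,0,0,0,0,-1,-1,-0.04,0,0,0,0,-1,-1,-0.04,0,0,0,0,-1,-1,-0.04,0,0,0,0,-1,-1,-0.04,0,0,0,0,-1,-1,-0.04,0,0,0,0,-1,-0.36,0,0,0,0,0,-1,0,0,0,0,0,0,-1]

```text
time: 14.05
position: [0.6168, -0.2957, 0.2078]
tool_rot: [0.655, 0.756, 0.0, -0.0]
ft_force: [-0.4, 0.5, -0.1]
grip_width: 0.0867
grip_force: 0.0
```

```bash
python3 - <<'E'
from h import *
o=robot.get_obs();im=robot.camera("wrist");cv2.imwrite("pics/w5.png",im)
k=cam("wrist",o)
p=w2px(k,[.6167,-.309,.062]);print(o["position"],"pred",p)
u,v=p.astype(int)
c,s=blob(im,u,v,45,lambda p:(p[...,1]>110)&(p[...,0]>70));print(c,s[0]+u-45,s[1]+v-45,s[2:])
E
```

```text
[ 0.61677912 -0.29571689  0.20784571] pred [279.58136302 218.71386404]
[284.42099057 216.18691038] 263 191 [  45   49 1696]
```

View pics/w5.png

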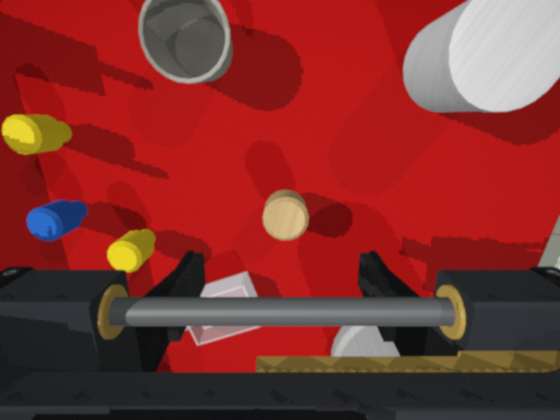

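The large stopper's head is centred at (285,218), and the scoop's nearest corner is near (252,272). Checking clearance and computing the descent.

```bash
python3 - <<'E'
from h import *
o=robot.get_obs();k=cam("wrist",o)
P=px2w(k,285,218,.062);print(P)
T=np.array([P[0],P[1],.045]);print(tool(o,T-o["position"]))
X=Ro.from_quat(o["tool_rot"]).as_matrix()
for u,v in((248,273),(260,300)):print(((px2w(k,u,v,.035)-T)@X)*1000)
E
```

```text
[ 0.62157037 -0.30641211  0.062     ]
[-0.3139306   0.08430951  4.06924242]
[-74.29165205 -41.36022217   9.89353089]
[-109.26840813  -28.42668775    9.82532699]
```

Call:
jog_arm:
  motion: [-0.34,0.08,0,0,0,0,-0.6,0,0,0.8,0,0,0,-0.6,0,0,0.8,0,0,0,-0.6,0,0,0.8,0,0,0,-0.6,0,0,0.8,0,0,0,-0.6,0,0,0.5,0,0,0,-0.6,0,0,0.36,0,0,0,-0.6,0,0,0,0,0,0,-0.6,0,0,0,0,0,0,-0.6]

```text
time: 15.22
position: [0.6226, -0.3099, 0.0467]
tool_rot: [0.654, 0.756, 0.0, 0.001]
ft_force: [0.7, -0.3, -0.6]
grip_width: 0.0696
grip_force: 0.0
```

Call:
jog_arm:
  motion: [0,0,0,0,0,0,1,0,0,0,0,0,0,1,0,0,0,0,0,0,1,0,0,0,0,0,0,1,0,0,0,0,0,0,1,0,0,0,0,0,0,1]
  grip_force: 12

```text
time: 15.98
position: [0.622, -0.3096, 0.0459]
tool_rot: [0.655, 0.756, 0.0, 0.0]
ft_force: [0.0, -0.1, 3.5]
grip_width: 0.0459
grip_force: 11.9
```

Call:
jog_arm:
  motion: [0,0,-0.3,0,0,0,1,0,0,-0.8,0,0,0,1,0,0,-1,0,0,0,1,0,0,-1,0,0,0,1,0.5,0,-0.4,0,0,0,1,1,0.02,0,0,0,0,1,1,0.02,0,0,0,0,1,1,0.02,0,0,0,0,1,1,0.02,0,0,0,0,1,1,0.02,0,0,0,0,1,1,0.02,0,0,0,0,1,1,0.02,0,0,0,0,1]

```text
time: 17.48
position: [0.5821, -0.0089, 0.1845]
tool_rot: [0.654, 0.756, -0.001, -0.002]
ft_force: [0.5, 1.4, -0.7]
grip_width: 0.0456
grip_force: 12.0
```

Call:
jog_arm:
  motion: [1,0.02,0,0,0,0,1,1,0.02,0,0,0,0,1,1,0.02,0,0,0,0,1,1,0.02,0,0,0,0,1,0.7,0.02,0,0,0,0,1,0.3,0,0,0,0,0,1,0,0,0,0,0,0,1,0,0,0,0,0,0,1]

```text
time: 18.48
position: [0.5595, 0.1859, 0.1853]
tool_rot: [0.655, 0.756, -0.0, -0.0]
ft_force: [0.3, -0.5, -1.0]
grip_width: 0.0457
grip_force: 12.0
```

```bash
python3 - <<'E'
from h import *
o=robot.get_obs();im=robot.camera("wrist");cv2.imwrite("pics/w6.png",im)
print(o["position"],o["grip_width"])
k=cam("wrist",o)
print("well pred",w2px(k,[.552,.2316,.055]))
R=Ro.from_quat(o["tool_rot"]).as_matrix()
for d in(0,.0015,.003): # head top circle, front/side extremes for in-hand offset d along tool x
    print(d,[w2px(k,o["position"]+R@np.array([d+a,b,-.016])).round(1) for a,b in((.023,0),(0,.023),(0,-.023))])
E
```

```text
[0.5594874  0.18593673 0.18530001] 0.04573315538160687
well pred [280.73712586 159.85397959]
0 [array([281.8, 252.9]), array([329.3, 296.7]), array([234.2, 296.6])]
0.0015 [array([281.8, 249.9]), array([329.5, 293.9]), array([234.1, 293.9])]
0.003 [array([281.8, 246.9]), array([329.6, 291.2]), array([233.9, 291.1])]
```

View pics/w6.png

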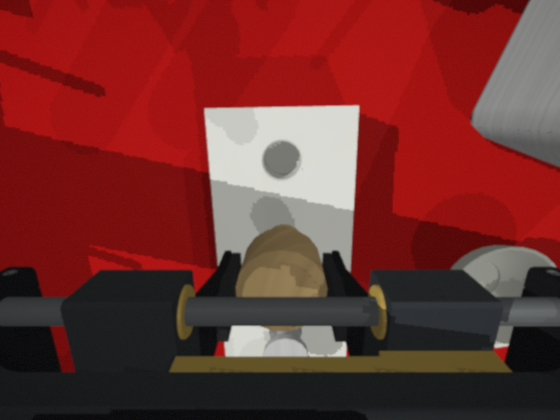

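The large well is at (282,159) and the held head is centred at column 282, its top-front rim near v≈252, so its offset in the hand is about 0–1 mm. Moving over the well.

Call:
jog_arm:
  motion: [0.6,0,0,0,0,0,1,0.54,0.01,0,0,0,0,1,0,0,0.9,0,0,0,1,0,0,0.7,0,0,0,1,0,0,0.2,0,0,0,1,0,0,0,0,0,0,1,0,0,0,0,0,0,1]

```text
time: 19.4
position: [0.5546, 0.2322, 0.1148]
tool_rot: [0.655, 0.756, 0.001, 0.001]
ft_force: [-0.5, 0.2, -1.2]
grip_width: 0.0456
grip_force: 12.0
```

Call:
jog_arm:
  motion: [-0.02,-0.02,0.2,0,0,0,1,0,0,0.15,0,0,0,1,0,0,0.15,0,0,0,1,0,0,0,0,0,0,1]

```text
time: 19.9
position: [0.5523, 0.231, 0.0928]
tool_rot: [0.655, 0.756, -0.001, -0.0]
ft_force: [-0.1, -0.2, -1.4]
grip_width: 0.0457
grip_force: 12.0
```

Foot is about 8 mm inside the well with no contact force, so I carry on down.

Call:
jog_arm:
  motion: [0,0,0.15,0,0,0,1,0,0,0.15,0,0,0,1,0,0,0.08,0,0,0,1,0,0,0,0,0,0,1]

```text
time: 20.4
position: [0.5526, 0.231, 0.0779]
tool_rot: [0.655, 0.756, -0.0, -0.0]
ft_force: [0.1, 0.0, -0.4]
grip_width: 0.0456
grip_force: 12.0
```

Call:
jog_arm:
  motion: [0,0,0.06,0,0,0,1,0,0,0,0,0,0,1,0,0,0,0,0,0,-0.6,0,0,0,0,0,0,-0.6,0,0,0,0,0,0,-0.6,0,0,-0.4,0,0,0,-0.6,0,0,-1,0,0,0,-0.6,0,0,-1,0,0,0,-0.6,0,0,-1,0,0,0,0,-1,0,0,0,0,0,1,-1,0.02,0,0,0,0,1,-1,0.02,0,0,0,0,1]

```text
time: 21.9
position: [0.5719, 0.1116, 0.2135]
tool_rot: [0.654, 0.756, 0.001, 0.001]
ft_force: [-0.3, 0.4, -0.4]
grip_width: 0.0375
grip_force: 0.0
```

Call:
jog_arm:
  motion: [-1,0.03,0,0,0,0,1,-1,0.03,0,0,0,0,1,-0.35,0,0,0,0,0,1,0,0,0,0,0,0,1,0,0,0,0,0,0,1,0,0,0,0,0,0,1]

```text
time: 22.65
position: [0.5871, 0.0213, 0.212]
tool_rot: [0.654, 0.757, 0.0, -0.0]
ft_force: [-0.2, -0.0, -0.7]
grip_width: 0.0006
grip_force: 0.0
```

```bash
python3 - <<'E'
from h import *
o=robot.get_obs();im=robot.camera("wrist");sc=robot.camera("scene")
cv2.imwrite("pics/w7.png",np.hstack([cv2.resize(im,(480,360)),cv2.resize(sc[170:290,260:400],(320,274))[:, :] if 0 else cv2.copyMakeBorder(cv2.resize(sc[180:280,265:395],(320,246)),0,114,0,0,cv2.BORDER_CONSTANT)]))
print(o["position"],o["ft_force"],o["grip_width"])
k=cam("wrist",o)
print([w2px(k,X) for X in([.582,.058,.097],[.5525,.231,.091],[.5657,.1552,.091])])
E
```

```text
[0.58712454 0.02130987 0.21201117] [-0.2483932  -0.00826124 -0.68632142] 0.0006348650975864672
[array([281.98010553, 173.38779869]), array([276.41563741, -78.43365488]), array([279.49658845,  44.69200947])]
```

View pics/w7.png

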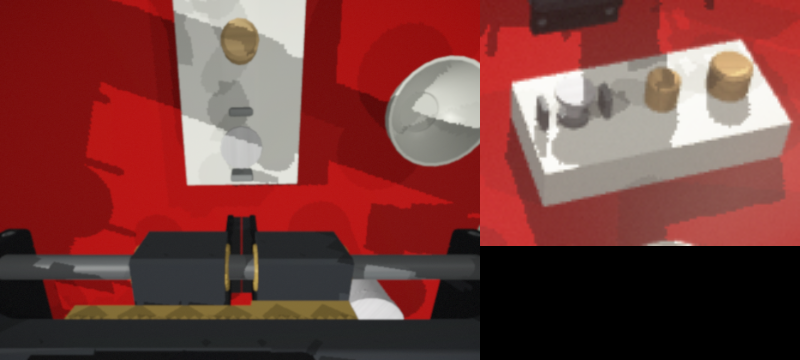

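The scene crop shows both heads sitting flush on the deck. In the wrist half the cap is at (241,147), i.e. (281,171) at full scale, matching the geometry derived from the wells. With the fingers shut, I move above the plunger.

Call:
jog_arm:
  motion: [0.5,0,0,0,0,0,1,0.46,0,0,0,0,0,1,0,0,0.9,0,0,0,1,0,0,0.9,0,0,0,1,0,0,0.5,0,0,0,1,0,0,0,0,0,0,1,0,0,0,0,0,0,1]

```text
time: 23.62
position: [0.5825, 0.0587, 0.1207]
tool_rot: [0.654, 0.756, 0.0, 0.001]
ft_force: [1.1, 1.7, -0.0]
grip_width: 0.0003
grip_force: 0.0
```

Call:
jog_arm:
  motion: [0,0,0,0,0,0,1]

```text
time: 23.75
position: [0.5828, 0.0582, 0.1212]
tool_rot: [0.654, 0.756, 0.001, 0.001]
ft_force: [0.2, -0.5, -0.6]
grip_width: 0.0004
grip_force: 0.0
```

Call:
jog_arm:
  motion: [0,0,0.2,0,0,0,1,0,0,0.06,0,0,0,1,0,0,0,0,0,0,1]

```text
time: 24.12
position: [0.5817, 0.0578, 0.1092]
tool_rot: [0.655, 0.756, -0.0, -0.0]
ft_force: [-0.1, 0.8, 0.5]
grip_width: 0.0006
grip_force: 0.0
```

Call:
jog_arm:
  motion: [0,0,0.08,0,0,0,1,0,0,0,0,0,0,1,0,0,0,0,0,0,1]

```text
time: 24.5
position: [0.5822, 0.0578, 0.1068]
tool_rot: [0.655, 0.756, 0.0, 0.0]
ft_force: [-1.9, 0.3, 4.6]
grip_width: 0.0003
grip_force: 2.1
```

Call:
jog_arm:
  motion: [0,0,0.08,0,0,0,1,0,0,0,0,0,0,1,0,0,0,0,0,0,1]

```text
time: 24.88
position: [0.5822, 0.0578, 0.1037]
tool_rot: [0.654, 0.756, 0.0, 0.0]
ft_force: [-0.4, -1.1, 5.2]
grip_width: 0.0003
grip_force: 2.9
```

Call:
jog_arm:
  motion: [0,0,0.05,0,0,0,1,0,0,0.05,0,0,0,1,0,0,0,0,0,0,1,0,0,0,0,0,0,1]

```text
time: 25.38
position: [0.5822, 0.0578, 0.1]
tool_rot: [0.654, 0.756, 0.0, 0.0]
ft_force: [-2.2, -0.0, 7.9]
grip_width: 0.0002
grip_force: 3.8
```

Call:
jog_arm:
  motion: [0,0,0,0,0,0,1]

```text
time: 25.5
position: [0.5822, 0.0578, 0.1]
tool_rot: [0.654, 0.756, 0.0, 0.0]
ft_force: [-1.6, -0.0, 8.0]
grip_width: 0.0006
grip_force: 3.8
```

Call:
jog_arm:
  motion: [0,0,0,0,0,0,1]

```text
time: 25.62
position: [0.5822, 0.0578, 0.1]
tool_rot: [0.654, 0.756, 0.0, 0.0]
ft_force: [-0.9, -0.1, 7.6]
grip_width: 0.0008
grip_force: 3.8
```

Call:
jog_arm:
  motion: [0,0,0,0,0,0,1]

```text
time: 25.75
position: [0.5822, 0.0578, 0.1]
tool_rot: [0.654, 0.756, 0.0, 0.0]
ft_force: [-0.6, -0.4, 7.5]
grip_width: 0.0004
grip_force: 3.8
```

Both z (0.100) and force (about 8 N) indicate 8 mm of travel, so 2 mm more.

Call:
jog_arm:
  motion: [0,0,0.05,0,0,0,1,0,0,0,0,0,0,1,0,0,0,0,0,0,1,0,0,0,0,0,0,1]

```text
time: 26.25
position: [0.5822, 0.0578, 0.0982]
tool_rot: [0.654, 0.756, 0.0, 0.0]
ft_force: [-2.4, 0.2, 9.2]
grip_width: 0.0003
grip_force: 4.3
```

Call:
jog_arm:
  motion: [0,0,0,0,0,0,1,0,0,0,0,0,0,1]

```text
time: 26.5
position: [0.5822, 0.0578, 0.0982]
tool_rot: [0.654, 0.756, 0.0, 0.0]
ft_force: [-2.0, -0.8, 8.7]
grip_width: 0.0004
grip_force: 4.3
```

Call:
jog_arm:
  motion: [0,0,0,0,0,0,1,0,0,0,0,0,0,1]

```text
time: 26.75
position: [0.5822, 0.0578, 0.0982]
tool_rot: [0.654, 0.756, 0.0, 0.0]
ft_force: [-1.9, -0.1, 8.1]
grip_width: 0.0009
grip_force: 4.3
```

z reads 0.0982 (9.8 mm of travel) and the force is about 9 N, which is halfway and holding steady. Handing in.

```bash
python3 -c "
from rig import robot
print(robot.hand_in())"
```

```text
the job is handed in; nothing more can be done
None
```

Both stoppers look fully home in their own wells in the camera views. I handed the job in at about 27 s with the closed gripper still holding the plunger at about 9.8 mm of its 10 mm halfway travel; this comes from the arm's height reading and a push of about 9 N, not a picture.

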